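Rinse a breakfast cup on the rinser

ROBOT

A 6-joint arm with a two-finger parallel gripper is mounted at the origin on the work surface. World frame = base frame: x ahead of the robot, y to its left, z up, the work surface at z = 0. Lengths are in m, angles in rad, forces in N, time in s.
With the tool pointing down it reaches from about 0.425 to 0.95 m from the base axis. Payload 3.5 kg.
Tool frame: the origin (TCP) lies midway between the tips of the shut fingers; the grasp point (between the pads) lies 19 mm behind it; z points along the fingers, x is the direction in which the jaws open and shut, and the axes are right-handed (so a half turn about z gives the same grasp; the last joint's range is limited). The gripper opens to 85 mm and grips with 20 to 120 N. Pads are 22 mm wide; open, the fingers measure 114 mm over their backs; the gripper's body (76 mm by 85 mm) begins 54 mm behind the grasp point. The pads swing forward as they close: fully open they stand 13 mm farther back than shut.
Start: joints at [-1.437, 0.286, 1.577, -0, 1.279, -0.15], TCP at [0.189, -0.648, 0.231] pointing down, gripper open.
Joint ranges: [-2.77, 2.77], [-0.9, 2.22], [0.21, 2.48], [-1.53, 4.67], [0.24, 2.81], [-2.84, 2.84]. Speed limits (rad/s): [2.79, 2.79, 3.14, 3.14, 3.14, 3.14].

INTERFACE

Orientations are given as a unit quaternion [x, y, z, w].
In Python, from plant import readout, optics, ctrl gives the robot as it stands. The module is installed in compiled form; this text tells all that it offers.
- The arm moves only by the shell command python3 -m crank 'ROWS' [OPENING] [FORCE]. ROWS is text: rows parted by semicolons, each of 6 numbers parted by spaces: the shift along the tool's x, y, z in mm, then the turn, a rotation vector about the tool's x, y, z in rad. In form: dx dy dz ax ay az; .... A call has 1 to 5 rows; each row shifts and turns the commanded pose from where the row before left it, along the tool's axes as they then stand; what a row does not reach is not made up. A row lasts 1/8 s, in which the tool goes at most 62.5 mm and 10.7 degrees, less where a joint would pass 70% of its speed; a pose out of reach is approached as far as the arm can. A call is refused whole if a number of a shift passes 62.5 or a number of a turn 0.188, either way. A call with a gripper value outside its range is refused whole. OPENING is the opening, from -1 (shut) to 1 (fully open), set as the call begins (- or left out, the last holds). The fingers move at their own pace and stop on an object; FORCE is the grip in N (left out, the last holds). Time passes only in rows, so rows that do not move let the fingers close. It gives the time, the measured TCP pose, the force and the opening at its end, in the units of the state.
- readout.get_state(): the state, without advancing time (a new reading comes with each control period).
- optics.read_camera(name): name is "scene" or "top" or "wrist"; returns the picture (384x512x3 uint8, red, green, blue); there is no depth.
- optics.calibration(name): a dict with "mtx" (3x3 intrinsics, pixels), "rvec" (rotation vector, rad) and "tvec" (3), from world to camera coordinates, as OpenCV has them; the wrist camera has in their place "tool_from_camera" (4x4, takes a point from camera to tool coordinates, whose origin is the TCP and whose axes are the tool frame's). Camera axes: x right, y down, z forward; pixel columns grow to the right and rows downward; lengths in m; the calibration is good to about 2 mm. A picture is of the moment at which its call begins: read the wrist's pose just before it. calibration takes no time and is no camera call.
- ctrl.sign_off(): hands the job in, once; it reports no verdict.
Trained networks look in the newest picture that a camera, given by its name, has taken for a name from the list of things; names that differ only in an ending like _2 or _b are one class to them, and where a whole thing is asked for, a point or a joint stands for the part that bears it (a point fixed in the world has none). Each returns a list of dicts, best first, with "p" (0 to 1); they miss things now and then, are a little off and sometimes report something else, mostly with a low value. They report only what shows in the picture. A call takes as long as a camera call. They do not tell look-alikes from the thing itself.
- optics.recognise(camera, thing): "xy" ([column, row] as shares, 0 to 1, of the picture: columns of its width, rows of its height, amid what is visible of it).
The state is a dict: "time": time; "qpos": joint angles; "dq": joint speeds; "joint_efforts": joint torques, N m; "eef_pos": TCP position; "tcp_rot": TCP orientation; "contact_force": force on the tool from outside, world axes, zero at the start; "wrist_torque": the same for the moment, N m; "opening": opening from 0.0 (shut) to 1.0 (fully open).
Only numpy, scipy, OpenCV 4.12 (cv2) and the standard library are available. Lean on these libraries where they do the work, as an engineer would, in place of code of your own. Each camera call takes 0.05 s, during which the arm holds its last target.

TASK

The cup lying in the wire cradle needs rinsing: turn it upside down and set it gently over the rinser's upright post, so that its rim rests flat on the round plate, and let go of it. Then, with the cup in place, tilt the joystick as far as it goes to its own side on which the rinser stands, hold it there for two to three seconds, and release it so that it springs back to the centre. Never tilt the stick with no cup over the post, nor in any other direction, and leave the bowl, the jar and the tumbler where they stand.

Things in the scene. Friction and masses are not known exactly. Their poses are not given: they have to be found in the camera images.
- cup_center (a point): Centre of the cup to be rinsed: white handleless ceramic cup, straight, 56 mm outside diameter, 80 mm long, wall 4 mm, bottom 5 mm, about 0.17 kg. It starts lying level on the cradle's rails, this point 52 mm above the counter. Its x axis runs along the cup from closed bottom (-40 mm) to open mouth (+40 mm) and starts pointing roughly to the robot's left.
- cup_mouth (a point): Centre of the cup's mouth, in the plane of its rim (same axes as cup_center).
- cradle: Fixed steel cradle, left or right of the rinser: base plate 90 x 44 x 6 mm, two level rails 12 mm thick and 90 mm long along its x, at y = -16 and +16 mm, centre line 22 mm above the counter. Nothing of it is wider than 22 mm either side of its middle, so fingers can pass down the cup's flanks. Origin: centre of the underside.
- rest (a point): Centre of the rinser's round plate on which the inverted cup's rim must rest, 30 mm above the counter, z up. The rinser is a fixed steel block 140 x 140 x 28 mm, its plate 90 mm across; the steel post stands on this point, 55 mm high, 34 mm thick at the foot, tapering to 18 mm at 50 mm height and a blunt tip.
- console: Fixed joystick console, on the other side of the rinser from the cradle: steel block 120 x 120 x 45 mm with a black ribbed boot 60 mm across, reaching 74 mm above the counter, from which the stick stands. Origin: centre of the underside; z up, y to its own left side, x away from the robot (turned up to 0.3 rad). The stick pivots 55 mm above the origin.
- knob (a point): Centre of the black round knob at the top of the joystick, 30 mm in diameter and about 35 mm tall, 98 mm above the pivot (153 mm above the counter when centred); it moves and tilts with the stick. Below it the shaft is 10 mm thick.
- tilt_side (a joint): Side tilt of the joystick, rad: 0 centred, positive towards the console's +y, stops at -0.42 and +0.42. A spring of 1.2 N m/rad brings it back (about 5 N at the knob at the stop).
- tilt_fore (a joint): Forward tilt of the joystick, rad: 0 centred, positive towards the console's +x, stops at -0.42 and +0.42, sprung in the same way.
- bowl: Bystander: white ceramic bowl, 130 mm across, 55 mm high, standing loose; origin under its centre.
- jar: Bystander: glass jar with a steel lid, 72 mm across, 110 mm high, loose; origin under its centre.
- tumbler: Bystander: glass tumbler standing upright, 62 mm across, 85 mm high, loose; origin under its centre.
Not all that is in view belongs to the job. What is shaped like the part that bears cup_center but pink, purple or red is not meant.

How it is judged:
By the outcome, as a careful person would: the job done as asked, in the order asked, and still so for the second after the job is handed in, with the robot touching nothing.
It also fails if it takes over 67 s, if anything falls off the work surface, if the arm or the gripper's body presses on something with over 40 N, if the wrist force passes 120 N, or if a joint passes its speed limit or range.

## Working session

There is one attempt and no reset: what is moved stays moved. The work goes in short steps, Python scripts to look and compute and a shell command to move; the robot and the scene stay as the last step left them, time stands still between calls to the robot, and variables do not carry over. Pictures are saved under pics/ and viewed, and the job is handed in when it is done.

```bash
mkdir -p pics; ls
python3 - <<'E'
from plant import readout, optics
import cv2,numpy as np
s=readout.get_state(); print(s['time'],s['eef_pos'],s['tcp_rot'],s['opening'])
for c in ['scene','top']:
    im=optics.read_camera(c); cv2.imwrite(f'pics/{c}0.png',im[:,:,::-1])
    for t in ['cup_center','cradle','console','knob','rest','bowl','jar','tumbler']:
        try:
            r=optics.recognise(c,t); print(c,t,[(round(d['p'],2),round(d['xy'][0]*512),round(d['xy'][1]*384)) for d in r[:3]])
        except Exception as e: print(c,t,e)
    print(optics.calibration(c))
print(optics.calibration('wrist'))
E
```

```text
pics
0.0 [ 0.18893257 -0.64733906  0.22992729] [ 0.7999893  -0.60001311 -0.00082418 -0.000848  ] 1.0005882494601894
scene cup_center [(0.88, 158, 271), (0.88, 98, 322), (0.85, 121, 248)]
scene cradle [(0.79, 160, 286), (0.42, 284, 129)]
scene console [(0.94, 280, 164)]
scene knob [(0.6, 283, 131)]
scene rest [(0.57, 250, 220), (0.33, 325, 238)]
scene bowl [(0.67, 344, 203)]
scene jar [(0.94, 280, 275), (0.29, 250, 220)]
scene tumbler [(0.77, 327, 238), (0.43, 160, 288)]
{'mtx': array([[378.88434403,   0.        , 254.70584435],
       [  0.        , 378.88434403, 192.23630101],
       [  0.        ,   0.        ,   1.        ]]), 'rvec': array([ 2.10404695,  0.53306962, -0.29371375]), 'tvec': array([-0.49505437, -0.05552725,  1.18809414])}
top cup_center [(0.86, 335, 175), (0.74, 339, 213), (0.72, 328, 263)]
top cradle [(0.29, 339, 217)]
top console [(0.68, 151, 205)]
top knob [(0.67, 138, 204)]
top rest [(0.75, 242, 191)]
top bowl [(0.86, 199, 123)]
top jar [(0.95, 306, 137), (0.26, 199, 124)]
top tumbler [(0.86, 256, 122)]
{'mtx': array([[390.42556504,   0.        , 260.42408738],
       [  0.        , 390.42556504, 193.64798489],
       [  0.        ,   0.        ,   1.        ]]), 'rvec': array([ 2.22400647, -2.16948123,  0.10711003]), 'tvec': array([-0.04567523,  0.54899441,  1.14829311])}
{'mtx': array([[277.33028164,   0.        , 254.20745993],
       [  0.        , 277.33028164, 186.54354798],
       [  0.        ,   0.        ,   1.        ]]), 'tool_from_camera': array([[ 9.99999993e-01, -2.56457948e-05,  1.16085504e-04,
         1.02894816e-03],
       [-9.26079582e-06,  9.56684161e-01,  2.91127835e-01,
        -7.59276314e-02],
       [-1.18523368e-04, -2.91127834e-01,  9.56684154e-01,
        -1.42546756e-01],
       [ 0.00000000e+00,  0.00000000e+00,  0.00000000e+00,
         1.00000000e+00]])}
```

View pics/scene0.png

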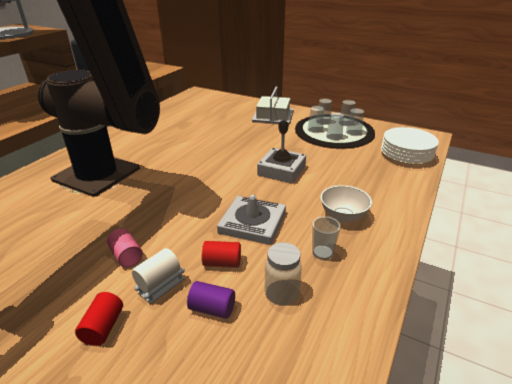

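View pics/top0.png

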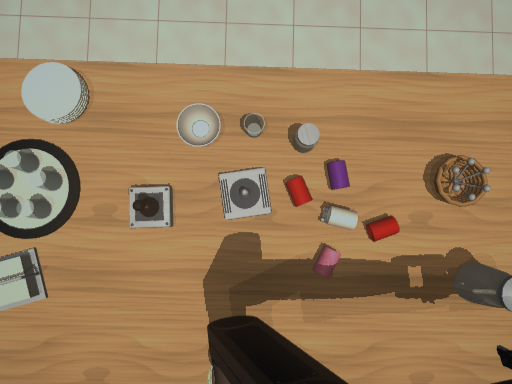

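```bash
cat > h.py <<'E'
import numpy as np,cv2
from plant import readout, optics
from scipy.spatial.transform import Rotation as R
def cam(c):
    k=optics.calibration(c); 
    if 'rvec' in k: 
        Rm=cv2.Rodrigues(k['rvec'])[0]; t=np.array(k['tvec'])
    else:
        s=readout.get_state(); T=np.eye(4); T[:3,:3]=R.from_quat(s['tcp_rot']).as_matrix(); T[:3,3]=s['eef_pos']
        W=np.linalg.inv(T@k['tool_from_camera']); Rm=W[:3,:3]; t=W[:3,3]
    return k['mtx'],Rm,t
def ray(c,uv,z,C=None):
    K,Rm,t=C or cam(c); d=Rm.T@np.linalg.inv(K)@np.array([uv[0],uv[1],1.]); o=-Rm.T@t
    return o+d*(z-o[2])/d[2]
def proj(c,P,C=None):
    K,Rm,t=C or cam(c); q=(np.atleast_2d(P)@Rm.T+t)@K.T; return q[:,:2]/q[:,2:]
def tri(a,ua,b,ub):
    A=[];B=[]
    for c,uv in((a,ua),(b,ub)):
        K,Rm,t=cam(c); d=Rm.T@np.linalg.inv(K)@np.array([uv[0],uv[1],1.]); d/=np.linalg.norm(d); o=-Rm.T@t
        M=np.eye(3)-np.outer(d,d); A.append(M);B.append(M@o)
    return np.linalg.lstsq(np.vstack(A),np.hstack(B),rcond=None)[0]
def crop(f,x,y,w,h,k,out):
    im=cv2.imread(f)[y:y+h,x:x+w]; cv2.imwrite(out,cv2.resize(im,None,fx=k,fy=k,interpolation=cv2.INTER_CUBIC))
E
python3 - <<'E'
from h import *
np.set_printoptions(precision=4,suppress=True)
print('cup',ray('top',(339,217),.065),ray('scene',(158,271),.06),tri('top',(339,217),'scene',(158,271)))
print('knob',tri('top',(142,204),'scene',(283,128)),ray('top',(138,204),.153))
print('rest',ray('top',(245,194),.03),ray('scene',(252,219),.03))
for n,a,z in(('bowl',(199,124),.05),('jar',(306,137),.1),('tumb',(254,124),.07),('console',(151,205),.045),('red',(299,190),.028),('pur',(338,174),.028),('red2',(383,229),.028),('pink',(327,261),.028)): print(n,ray('top',a,z))
crop('pics/top0.png',290,130,130,100,6,'pics/t1.png')
crop('pics/top0.png',110,150,180,100,4,'pics/t2.png')
E
```

```text
cup [ 0.4851 -0.2589  0.065 ] [ 0.4945 -0.2749  0.06  ] [ 0.4845 -0.2642  0.0459]
knob [0.5052 0.282  0.1516] [0.5048 0.292  0.153 ]
rest [0.547  0.0139 0.03  ] [ 0.5584 -0.0038  0.03  ]
bowl [0.7485 0.1543 0.05  ]
jar [ 0.708  -0.1551  0.1   ]
tumb [ 0.7484 -0.0073  0.07  ]
console [0.507  0.2853 0.045 ]
red [ 0.5633 -0.1467  0.028 ]
pur [ 0.6145 -0.2632  0.028 ]
red2 [ 0.4533 -0.3995  0.028 ]
pink [ 0.3553 -0.233   0.028 ]
```

View pics/t1.png

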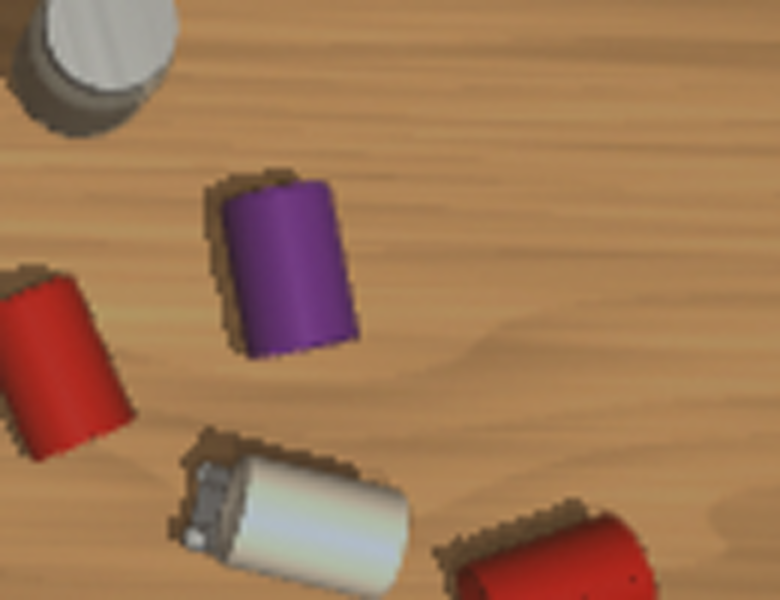

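View pics/t2.png

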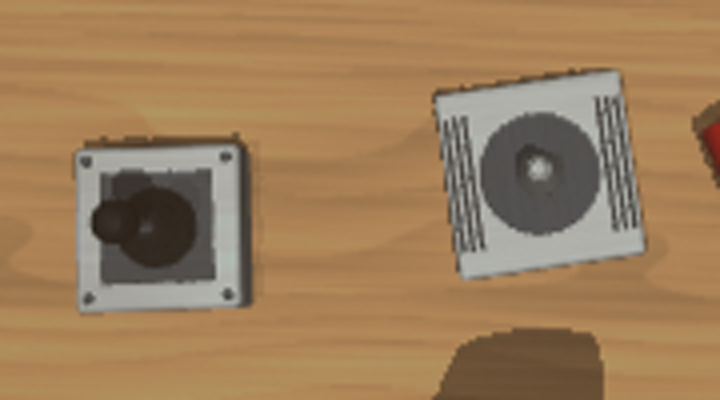

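```bash
cat > ov.py <<'E'
from h import *
def circ(c,r,ax=None,n=60):
    ax=np.array([0,0,1.]) if ax is None else ax
    a=np.cross(ax,[0,0,1.]) if abs(ax[2])<.9 else np.array([1.,0,0]); a=a/np.linalg.norm(a); b=np.cross(ax,a)
    t=np.linspace(0,2*np.pi,n); return c+r*np.outer(np.cos(t),a)+r*np.outer(np.sin(t),b)
def sq(c,yaw,hx,hy,z):
    x=np.array([np.cos(yaw),np.sin(yaw)]);y=np.array([-x[1],x[0]])
    return np.array([np.r_[np.array(c[:2])+sx*hx*x+sy*hy*y,z] for sx,sy in((1,1),(1,-1),(-1,-1),(-1,1),(1,1))])
def overlay(f,c,curves,box,k,out,C=None):
    x,y,w,h=box; im=cv2.resize(cv2.imread(f)[y:y+h,x:x+w],None,fx=k,fy=k,interpolation=cv2.INTER_CUBIC)
    for P in curves:
        q=(proj(c,P,C)-[x,y]+.5)*k
        cv2.polylines(im,[np.round(q).astype(np.int32)],False,(0,255,0),1)
    cv2.imwrite(out,im)
def models(rest,ryaw,cup,cyaw,con,conyaw):
    rest=np.array([*rest,.03]); ax=np.array([np.cos(cyaw),np.sin(cyaw),0]); cup=np.array([*cup,.052]); s=np.array([-ax[1],ax[0],0])
    L=[circ(rest,.045),circ(rest+[0,0,.05],.009),sq(rest,ryaw,.07,.07,.028)]
    L+=[circ(cup+.04*ax,.028,ax),circ(cup-.04*ax,.028,ax)]+[np.array([cup-.04*ax+.028*v,cup+.04*ax+.028*v]) for v in(s,-s,np.array([0,0,1]))]
    L+=[sq(con,conyaw,.06,.06,.045),circ(np.array([*con,.153]),.015),circ(np.array([*con,.074]),.012)]
    return L
E
python3 - <<'E'
from ov import *
m=lambda u,v,z:ray('top',(290+u/6,130+v/6),z)
a=m(242,458,.052+.0);b=m(225,562,.052);c_=m(405,490,.052);d=m(380,596,.052)
print((a+b)/2,(c_+d)/2,(a+b)/2-(c_+d)/2, np.linalg.norm(a-b))
# corners console/ rinser
n=lambda u,v,z:ray('top',(110+u/4-.4,150+v/4-.4),z)
P=[n(77,150,.045),n(240,145,.045),n(243,306,.045),n(80,312,.045)];print('con',np.mean(P,0),P)
P=[n(435,94,.028),n(620,72,.028),n(645,252,.028),n(462,278,.028)];print('rin',np.mean(P,0),P)
E
```

```text
[ 0.49049322 -0.23231741  0.052     ] [ 0.47636839 -0.31013696  0.052     ] [0.01412484 0.07781955 0.        ] 0.0512244499467341
con [0.50226225 0.28908409 0.045     ] [array([0.55738974, 0.35154064, 0.045     ]), array([0.56413261, 0.23394662, 0.045     ]), array([0.44729741, 0.22706021, 0.045     ]), array([0.44022923, 0.3437889 , 0.045     ])]
rin [0.55011886 0.01472762 0.028     ] [array([0.6074629 , 0.09483147, 0.028     ]), array([ 0.62774062, -0.0424627 ,  0.028     ]), array([ 0.49387526, -0.06410444,  0.028     ]), array([0.47139666, 0.07064615, 0.028     ])]
```

Run:
```python
from ov import *
L=models((.549,.0145),.16,(.4834,-.2712),1.391,(.502,.289),.06)
overlay('pics/scene0.png','scene',L,(110,100,210,210),3.5,'pics/o1.png')
overlay('pics/top0.png','top',L,(120,150,250,90),3.2,'pics/o2.png')
```

```text
(no output)
```

View pics/o1.png

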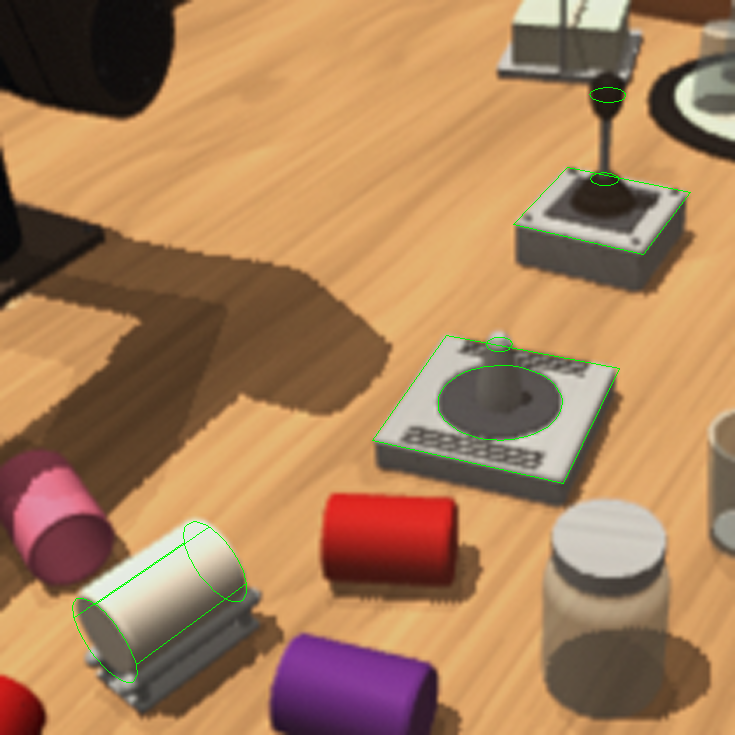

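View pics/o2.png

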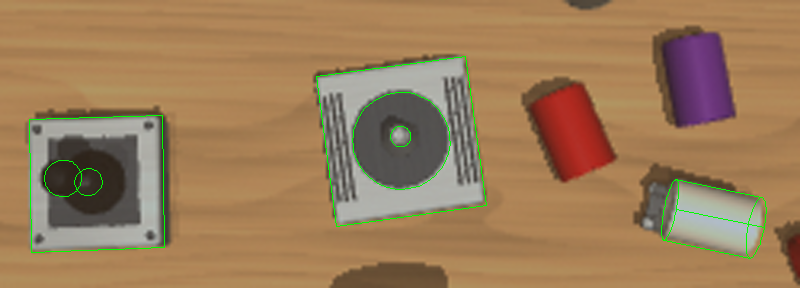

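```bash
cat >> h.py <<'E'
def pose():
    s=readout.get_state(); return np.array(s['eef_pos']),R.from_quat(s['tcp_rot'])
def plan(p1,R1,n,start=None):
    p,Rc=start or pose(); w=(Rc.inv()*R1).as_rotvec()/n; dp=(np.array(p1)-p)/n
    out=[]
    for i in range(n):
        d=Rc.inv().apply(dp)*1000; out.append('%.0f %.0f %.0f %.3f %.3f %.3f'%(*d,*w)); Rc=Rc*R.from_rotvec(w)
    print('|w|deg',np.degrees(np.linalg.norm(w)),'|d|',np.linalg.norm(dp)*1000)
    for i in range(0,n,5): print('; '.join(out[i:i+5]))
def rot(tz,tx):
    tz=np.array(tz,float);tz/=np.linalg.norm(tz);tx=np.array(tx,float);tx-=tz*(tx@tz);tx/=np.linalg.norm(tx)
    return R.from_matrix(np.c_[tx,np.cross(tz,tx),tz])
YC=1.391; A=np.array([np.cos(YC),np.sin(YC),0]); CUP=np.array([.4834,-.2712,.052])
def pick(back,th=np.pi/4,off=.015,fwd=.020):
    tz=A*np.sin(th)-np.array([0,0,1])*np.cos(th)
    return CUP-off*A+(fwd-back)*tz, rot(tz,[np.sin(YC),-np.cos(YC),0])
E
python3 - <<'E'
from h import *
p,r=pick(.2); print(p,r.as_matrix()); plan(p,r,10)
E
```

```text
[ 0.45795632 -0.4111857   0.17927922] [[ 0.98388014 -0.12645133  0.12645133]
 [-0.17882919 -0.69570832  0.69570832]
 [ 0.         -0.70710678 -0.70710678]]
|w|deg 7.639462830253722 |d| 36.20923509793068
-15 -32 5 0.070 -0.043 -0.105; -11 -33 8 0.070 -0.043 -0.105; -8 -34 11 0.070 -0.043 -0.105; -3 -33 13 0.070 -0.043 -0.105; 1 -33 16 0.070 -0.043 -0.105
5 -31 18 0.070 -0.043 -0.105; 9 -29 20 0.070 -0.043 -0.105; 12 -27 21 0.070 -0.043 -0.105; 16 -23 22 0.070 -0.043 -0.105; 19 -20 23 0.070 -0.043 -0.105
```

```bash
python3 -m crank '-15 -32 5 0.07 -0.043 -0.105; -11 -33 8 0.07 -0.043 -0.105; -8 -34 11 0.07 -0.043 -0.105; -3 -33 13 0.07 -0.043 -0.105; 1 -33 16 0.07 -0.043 -0.105' 1 40
python3 -c "
from plant import readout as r;print(list(r.get_state()['qpos']))"
python3 -m crank '5 -31 18 0.07 -0.043 -0.105; 9 -29 20 0.07 -0.043 -0.105; 12 -27 21 0.07 -0.043 -0.105; 16 -23 22 0.07 -0.043 -0.105; 19 -20 23 0.07 -0.043 -0.105'
python3 -c "
from plant import readout as r;print(list(r.get_state()['qpos']))"
```

```text
time: 1.52
eef_pos: [0.3241, -0.53, 0.2059]
tcp_rot: [0.911, -0.359, 0.019, -0.202]
contact_force: [0.6, 0.5, 0.4]
opening: 1.002
[np.float64(-1.2957233106858008), np.float64(0.33064603308816815), np.float64(1.6070278884141507), np.float64(0.2727383960583891), np.float64(1.5136949749706803), np.float64(-0.6028704959169761)]
time: 2.15
eef_pos: [0.4581, -0.4122, 0.1798]
tcp_rot: [0.921, -0.08, 0.036, -0.38]
contact_force: [0.0, -0.1, -0.1]
opening: 0.997
[np.float64(-1.0807536765806147), np.float64(0.5019398114991005), np.float64(1.5281057074014421), np.float64(0.46206205943683976), np.float64(1.753473035885396), np.float64(-0.9751765550429902)]
```

Run:
```python
from ov import *
C=cam('wrist')
im=optics.read_camera('wrist'); cv2.imwrite('pics/w1.png',im[:,:,::-1])
L=models((.549,.0145),.16,(.4834,-.2712),1.391,(.502,.289),.06)
overlay('pics/w1.png','wrist',L,(0,0,512,384),1.5,'pics/w1o.png',C)
```

```text
(no output)
```

View pics/w1o.png

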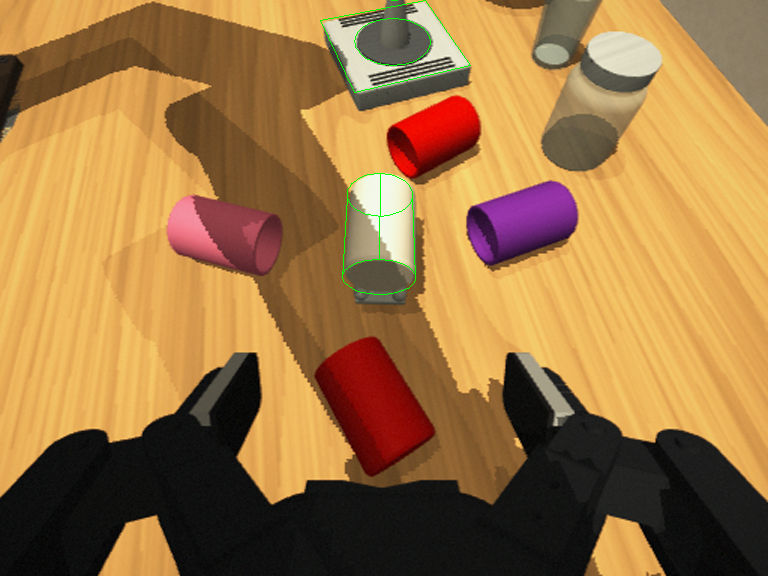

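```bash
python3 -m crank '0 0 40 0 0 0; 0 0 40 0 0 0; 0 0 40 0 0 0; 0 0 30 0 0 0'
python3 - <<'E'
from h import *
p,r=pick(0); q,rq=pose(); print(rq.inv().apply(p-q)*1000,(rq.inv()*r).as_rotvec(), readout.get_state()['qpos'])
from ov import *
C=cam('wrist')
im=optics.read_camera('wrist'); cv2.imwrite('pics/w2.png',im[:,:,::-1])
L=models((.549,.0145),.16,(.4834,-.2712),1.391,(.502,.289),.06)
overlay('pics/w2.png','wrist',L,(0,0,512,384),1.5,'pics/w2o.png',C)
E
```

```text
time: 2.7
eef_pos: [0.4763, -0.3074, 0.0721]
tcp_rot: [0.921, -0.082, 0.035, -0.38]
contact_force: [-0.5, -0.2, 1.4]
opening: 1.004
[ 0.54502658 -1.40344653 49.67816905] [ 0.00330753 -0.00025889  0.00201793] [-0.97846999  0.50993968  1.74540388  0.51517753  1.51318766 -1.00075755]
```

View pics/w2o.png

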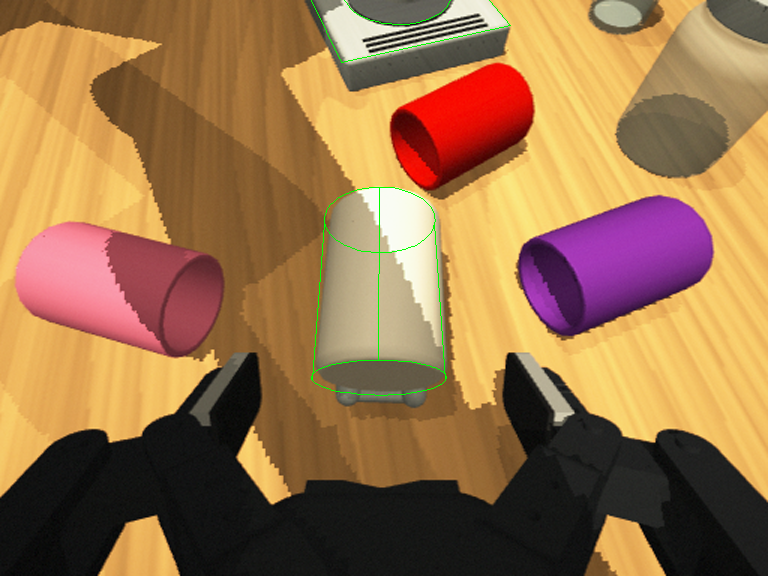

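```bash
python3 -m crank '0 -1 25 0 0 0; 0 0 25 0 0 0; 0 0 0 0 0 0'
python3 -m crank '0 0 0 0 0 0; 0 0 0 0 0 0; 0 0 0 0 0 0; 0 0 0 0 0 0; 0 0 0 0 0 0' -1 50
python3 -m crank '0 0 0 0 0 0; 0 0 0 0 0 0; 0 0 0 0 0 0'
```

```text
time: 3.12
eef_pos: [0.4823, -0.2722, 0.0378]
tcp_rot: [0.921, -0.082, 0.034, -0.38]
contact_force: [-0.4, 0.2, -0.6]
opening: 0.996
time: 3.75
eef_pos: [0.4825, -0.2747, 0.0401]
tcp_rot: [0.921, -0.082, 0.035, -0.379]
contact_force: [-4.7, -2.3, 4.8]
opening: 0.65
time: 4.12
eef_pos: [0.4826, -0.2747, 0.0401]
tcp_rot: [0.921, -0.082, 0.035, -0.379]
contact_force: [-4.3, -1.1, 6.1]
opening: 0.652
```

```bash
python3 -m crank '0 -10 -10 0 0 0; 0 -21 -21 0 0 0; 0 -25 -25 0 0 0; 0 -25 -25 0 0 0; 0 -25 -25 0 0 0'
python3 - <<'E'
from ov import *
im=optics.read_camera('wrist'); cv2.imwrite('pics/w3.png',im[:,:,::-1])
print(readout.get_state()['qpos'])
E
```

```text
time: 4.75
eef_pos: [0.4829, -0.2728, 0.19]
tcp_rot: [0.921, -0.082, 0.036, -0.379]
contact_force: [0.9, 0.8, -1.4]
opening: 0.653
[-0.93876607  0.30366317  1.76166642  0.54120472  1.6525897  -0.88274887]
```

View pics/w3.png

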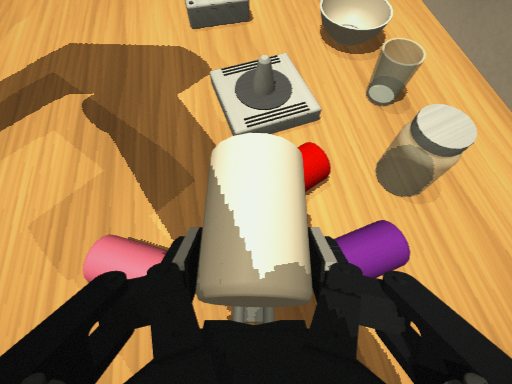

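```bash
cat > kin.py <<'E'
from h import *
from scipy.optimize import least_squares
S=[([-1.437,.286,1.577,0,1.279,-.15],[.18893,-.64734,.22993],None),
([-1.29572,.33065,1.60703,.27274,1.51369,-.60287],[.3241,-.53,.2059],[.911,-.359,.019,-.202]),
([-1.08075,.50194,1.52811,.46206,1.75347,-.97518],[.4581,-.4122,.1798],[.921,-.08,.036,-.38]),
([-.97847,.50994,1.74540,.51518,1.51319,-1.00076],[.4763,-.3074,.0721],[.921,-.082,.035,-.38]),
([-.93877,.30366,1.76167,.54120,1.65259,-.88275],[.4829,-.2728,.19],[.921,-.082,.036,-.379])]
Rz=lambda a:R.from_euler('z',a);Ry=lambda a:R.from_euler('y',a)
def fk(q,P,s4=1,s6=1):
    a0,d,h,L1,e,L2,Lt=P
    r=Rz(q[0]); p=r.apply([a0,d,h]); r=r*Ry(q[1]); p=p+r.apply([0,0,L1]); r=r*Ry(q[2]); p=p+r.apply([e,0,0])
    r=r*Rz(s4*q[3]); p=p+r.apply([0,0,L2]); r=r*Ry(q[4]); p=p+r.apply([0,0,Lt]); r=r*Rz(s6*q[5]); return p,r
def fit(s4):
    f=lambda P:np.concatenate([fk(q,P,s4)[0]-p for q,p,_ in S])
    return least_squares(f,[0,.1,.3,.4,0,.4,.2])
if __name__=='__main__':
    for s4 in(1,-1):
        o=fit(s4); print(s4,o.x,np.abs(o.fun).max())
        for q,p,qq in S[1:]:
            r=fk(q,o.x,s4,1)[1]; print((r.inv()*R.from_quat(qq)).as_rotvec())
E
python3 kin.py
```

```text
1 [0.00067948 0.10119329 0.23986568 0.44258507 0.02255708 0.57183044
 0.24818654] 0.0039617959906538824
[7.45759550e-04 9.65393583e-04 3.14114464e+00]
[-9.76571995e-04 -4.45842413e-04  3.14073776e+00]
[-5.27474803e-04  1.15523264e-03  3.14116975e+00]
[-0.00685284 -0.00678239 -3.1366218 ]
-1 [ 0.17886541  0.15995386  0.45249544  0.20871345  0.3513262   0.49898651
 -0.07663532] 0.059759386117221314
[ 0.47397002 -0.69016542 -2.9967127 ]
[-1.0857884   0.73429315  2.67506199]
[ 1.27883819 -0.82004287 -2.68551959]
[-1.20564061  1.00647986  2.62446777]
```

```bash
cat >> kin.py <<'E'
PX=fit(1).x
lo=np.array([-2.77,-.9,.21,-1.53,.24,-2.84]);hi=np.array([2.77,2.22,2.48,4.67,2.81,2.84])
def ik(p,r,q0):
    def f(q):
        pp,rr=fk(q,PX); rr=rr*Rz(np.pi); return np.r_[(pp-p)*5,(rr.inv()*r).as_rotvec()]
    o=least_squares(f,np.clip(q0,lo+.01,hi-.01),bounds=(lo,hi)); return o.x,np.abs(o.fun).max()
# cup in tool
gp=np.array([.4826,-.2747,.0401]); gr=R.from_quat(np.array([.921,-.082,.035,-.379])/np.linalg.norm([.921,-.082,.035,-.379]))
CT=gr.inv().apply(CUP-gp); AT=gr.inv().apply(A)
def place(psi,h,th=np.pi/4,rest=(.549,.0145)):
    # mouth-down cup centre at rest + h above seated
    t=np.array([np.cos(psi),np.sin(psi),0]); tx=[-np.sin(psi),np.cos(psi),0]
    r0=rot(t*np.cos(th)-np.array([0,0,np.sin(th)]),tx)
    # correct so AT maps exactly to -z
    a=r0.apply(AT); v=np.cross(a,[0,0,-1]); r=R.from_rotvec(v)*r0
    c=np.array([*rest,.070+h]); return c-r.apply(CT),r
E
python3 - <<'E'
from kin import *
np.set_printoptions(precision=3,suppress=True)
print('cup in tool',CT,AT)
q=np.array(readout.get_state()['qpos'])
for psi in (-1.75,-1.4,-1.1,-.8,-.5,-.2,.1):
    for h in (0,.1):
        p,r=place(psi,h); best=min((ik(p,r,q0) for q0 in ([.3,.3,1.9,-.5,1,-1.5],[0,.3,2,.3,1,-1.5],[-.3,.3,2,.6,1,-1.5])),key=lambda t:t[1]); print(psi,h,p,best)
E
```

```text
cup in tool [ 0.    -0.011 -0.006] [ 0.001 -0.71   0.704]
-1.75 0 [0.547 0.003 0.074] (array([ 0.128,  0.423,  1.871, -0.79 ,  1.262,  0.721]), np.float64(5.724587470723463e-16))
-1.75 0.1 [0.547 0.003 0.174] (array([ 0.128,  0.273,  1.847, -0.759,  1.386,  0.596]), np.float64(1.6653345369377348e-15))
-1.4 0 [0.551 0.003 0.074] (array([ 0.142,  0.326,  2.006, -0.961,  1.047,  0.58 ]), np.float64(1.1102230246251565e-15))
-1.4 0.1 [0.551 0.003 0.174] (array([ 0.142,  0.162,  1.98 , -0.885,  1.162,  0.411]), np.float64(1.563124629733181e-13))
-1.1 0 [0.554 0.004 0.074] (array([ 0.124,  0.236,  2.125, -1.118,  0.837,  0.468]), np.float64(4.85722573273506e-16))
-1.1 0.1 [0.554 0.004 0.174] (array([ 0.124,  0.056,  2.097, -0.973,  0.942,  0.237]), np.float64(1.9428902930940235e-16))
-0.8 0 [0.557 0.006 0.074] (array([ 0.071,  0.145,  2.235, -1.293,  0.601,  0.363]), np.float64(5.551115123125783e-16))
-0.8 0.1 [0.557 0.006 0.174] (array([ 0.071, -0.052,  2.205, -1.017,  0.694,  0.019]), np.float64(1.0058620603103918e-12))
-0.5 0 [0.559 0.009 0.074] (array([-0.019,  0.064,  2.326, -1.508,  0.336,  0.284]), np.float64(3.5979552670539766e-13))
-0.5 0.1 [0.559 0.009 0.174] (array([-0.019, -0.149,  2.294, -0.921,  0.426, -0.344]), np.float64(1.942890293094024e-15))
-0.2 0 [0.561 0.012 0.074] (array([-0.042,  0.038,  2.343, -1.53 ,  0.24 ,  0.074]), np.float64(0.13001601602279333))
-0.2 0.1 [0.561 0.012 0.174] (array([-0.139, -0.216,  2.344, -0.193,  0.24 , -1.34 ]), np.float64(0.010263310131981286))
0.1 0 [0.561 0.016 0.074] (array([-0.244, -0.019,  2.357,  1.031,  0.24 , -2.84 ]), np.float64(0.08642596853763994))
0.1 0.1 [0.561 0.016 0.174] (array([-0.271, -0.232,  2.361,  0.807,  0.363, -2.612]), np.float64(3.003153281611048e-14))
```

Run:
```python
from kin import *
p,r=place(-1.6,.12); print(p,r.as_matrix().round(2)); plan(p,r,15)
```

```text
[0.54846384 0.00261099 0.19358664] [[ 1.   -0.02 -0.02]
 [-0.03 -0.7  -0.71]
 [-0.    0.71 -0.7 ]]
|w|deg 6.002966343130604 |d| 18.946942839003537
1 -13 13 -0.104 -0.001 -0.011; 1 -15 12 -0.104 -0.001 -0.011; 1 -16 10 -0.104 -0.001 -0.011; 1 -17 9 -0.104 -0.001 -0.011; 2 -18 7 -0.104 -0.001 -0.011
2 -18 5 -0.104 -0.001 -0.011; 2 -19 3 -0.104 -0.001 -0.011; 2 -19 1 -0.104 -0.001 -0.011; 2 -19 -1 -0.104 -0.001 -0.011; 3 -19 -3 -0.104 -0.001 -0.011
3 -18 -5 -0.104 -0.001 -0.011; 3 -17 -7 -0.104 -0.001 -0.011; 3 -17 -8 -0.104 -0.001 -0.011; 3 -16 -10 -0.104 -0.001 -0.011; 4 -14 -12 -0.104 -0.001 -0.011
```

```bash
python3 -m crank '1 -13 13 -0.104 -0.001 -0.011; 1 -15 12 -0.104 -0.001 -0.011; 1 -16 10 -0.104 -0.001 -0.011; 1 -17 9 -0.104 -0.001 -0.011; 2 -18 7 -0.104 -0.001 -0.011'
python3 -m crank '2 -18 5 -0.104 -0.001 -0.011; 2 -19 3 -0.104 -0.001 -0.011; 2 -19 1 -0.104 -0.001 -0.011; 2 -19 -1 -0.104 -0.001 -0.011; 3 -19 -3 -0.104 -0.001 -0.011'
python3 -m crank '3 -18 -5 -0.104 -0.001 -0.011; 3 -17 -7 -0.104 -0.001 -0.011; 3 -17 -8 -0.104 -0.001 -0.011; 3 -16 -10 -0.104 -0.001 -0.011; 4 -14 -12 -0.104 -0.001 -0.011'
python3 -m crank '0 0 0 0 0 0; 0 0 0 0 0 0'
cat > look.py <<'E'
from kin import *; from ov import *
import sys
def cupc(p,r):
    c=p+r.apply(CT); a=r.apply(AT); L=[circ(c+.04*a,.028,a),circ(c-.04*a,.028,a)]
    s=np.cross(a,[1,0,0]); s/=np.linalg.norm(s); s2=np.cross(a,s)
    return L+[np.array([c-.04*a+.028*v,c+.04*a+.028*v]) for v in(s,-s,s2,-s2)]
n=sys.argv[1]
p,r=pose(); print('cup',p+r.apply(CT),r.apply(AT),'mouth',p+r.apply(CT+.04*AT))
for c,box,k in(('scene',(190,120,150,130),5),('top',(190,130,130,100),5),('wrist',(0,0,512,384),1.5)):
    C=cam(c); im=optics.read_camera(c); f=f'pics/{n}_{c}.png'; cv2.imwrite(f,im[:,:,::-1])
    rest=np.array([.549,.0145,.03]); L=[circ(rest,.045),circ(rest+[0,0,.05],.009)]+cupc(p,r)
    overlay(f,c,L,box,k,f'pics/{n}_{c}o.png',C)
E
python3 look.py a
```

```text
time: 5.42
eef_pos: [0.5037, -0.1792, 0.1881]
tcp_rot: [0.99, -0.062, 0.021, -0.127]
contact_force: [0.3, 1.1, -2.1]
opening: 0.651
time: 6.05
eef_pos: [0.5246, -0.0853, 0.1882]
tcp_rot: [0.991, -0.038, 0.006, 0.131]
contact_force: [-0.7, 0.2, -1.4]
opening: 0.65
time: 6.68
eef_pos: [0.5456, 0.007, 0.1883]
tcp_rot: [0.925, -0.011, -0.011, 0.381]
contact_force: [0.2, -0.7, -2.0]
opening: 0.649
time: 6.92
eef_pos: [0.5457, 0.0057, 0.1887]
tcp_rot: [0.925, -0.012, -0.011, 0.38]
contact_force: [-0.0, 0.3, -1.8]
opening: 0.655
cup [0.54620354 0.01761615 0.18524379] [-0.00972454  0.01086287 -0.99989371] mouth [0.54581456 0.01805066 0.14524805]
```

View pics/a_sceneo.png

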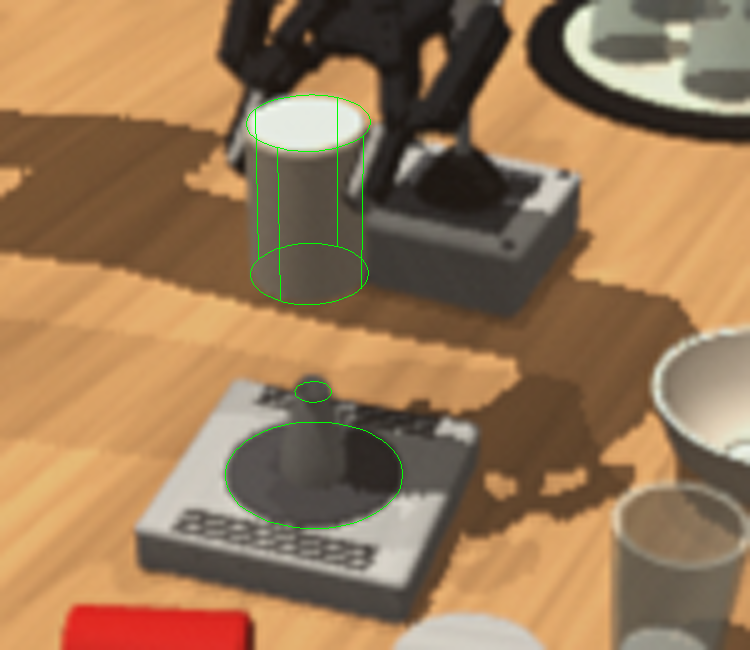

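View pics/a_topo.png

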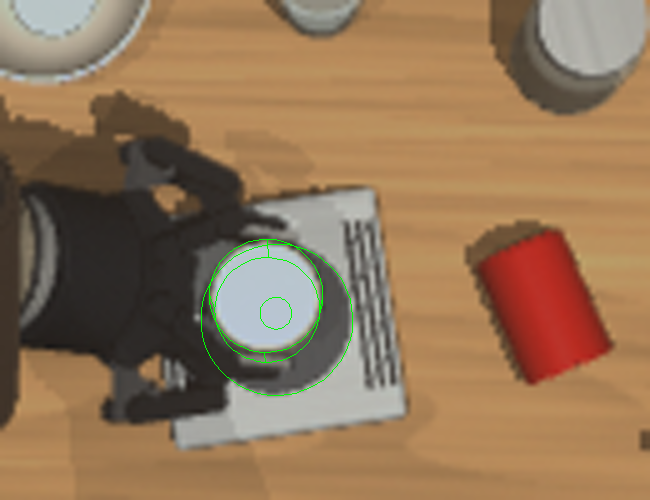

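View pics/a_wristo.png

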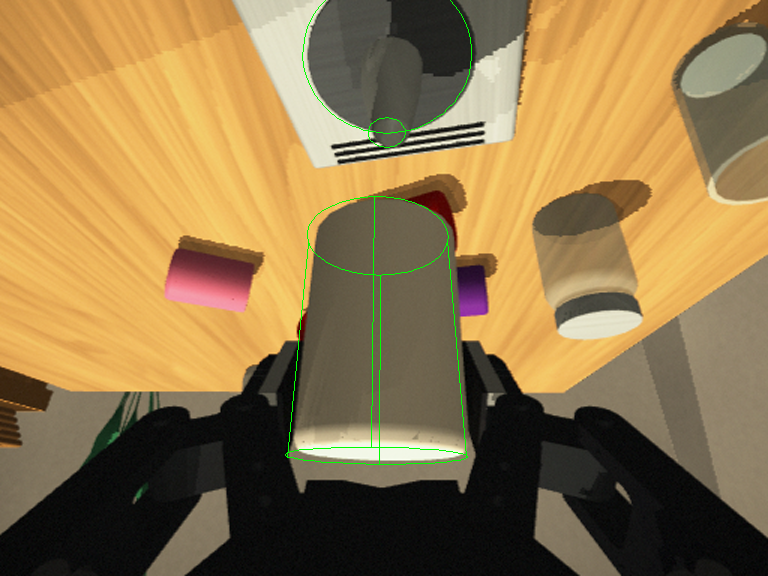

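Run:
```python
from kin import *
p,r=place(-1.6,.065); plan(p,r,4)
```

```text
|w|deg 0.19105635034292676 |d| 12.785928281214462
1 -9 9 -0.002 0.002 0.001; 1 -9 9 -0.002 0.002 0.001; 1 -9 9 -0.002 0.002 0.001; 1 -9 9 -0.002 0.002 0.001
```

```bash
python3 -m crank '1 -9 9 -0.002 0.002 0.001; 1 -9 9 -0.002 0.002 0.001; 1 -9 9 -0.002 0.002 0.001; 1 -9 9 -0.002 0.002 0.001; 0 0 0 0 0 0'; python3 look.py b
python3 - <<'E'
from kin import *
p,r=place(-1.6,.003); plan(p,r,6)
E
```

```text
time: 7.7
eef_pos: [0.5486, 0.0056, 0.1363]
tcp_rot: [0.923, -0.011, -0.008, 0.384]
contact_force: [-0.8, 0.2, -2.4]
opening: 0.649
cup [0.54905138 0.01749359 0.13269123] [-4.46888756e-03  6.83131576e-04 -9.99989781e-01] mouth [0.54887263 0.01752092 0.09269164]
|w|deg 0.0238158841270267 |d| 10.344314008455353
-0 -7 8 -0.000 -0.000 0.000; -0 -7 8 -0.000 -0.000 0.000; -0 -7 8 -0.000 -0.000 0.000; -0 -7 8 -0.000 -0.000 0.000; -0 -7 8 -0.000 -0.000 0.000
-0 -7 8 -0.000 -0.000 0.000
```

View pics/b_sceneo.png

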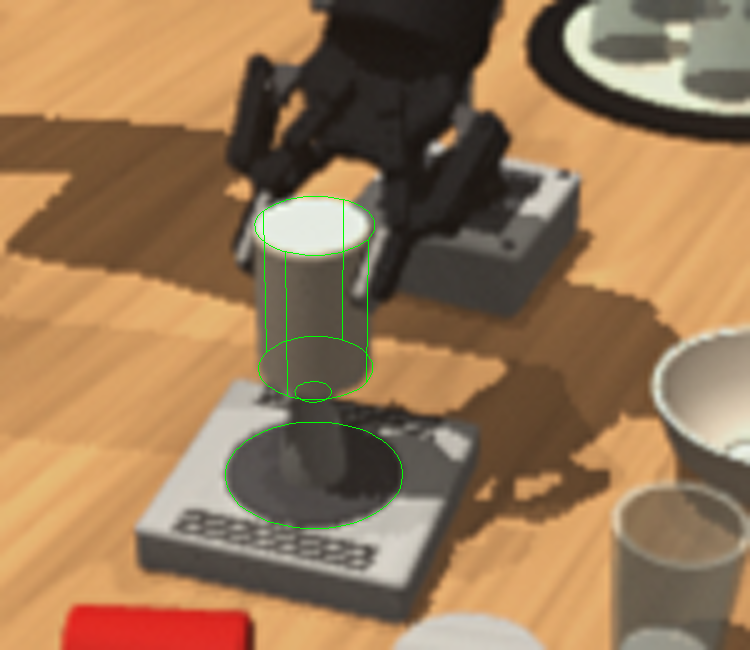

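View pics/b_wristo.png

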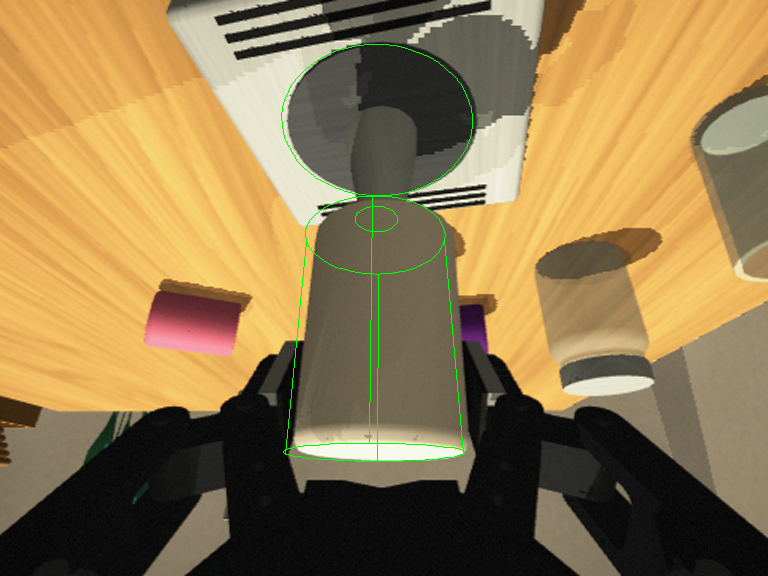

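```bash
python3 -m crank '0 -7 8 0 0 0; 0 -7 8 0 0 0; 0 -7 8 0 0 0'; python3 -m crank '0 -7 8 0 0 0; 0 -7 7 0 0 0; 0 0 0 0 0 0';  python3 look.py c
```

```text
time: 8.22
eef_pos: [0.5491, 0.0034, 0.1054]
tcp_rot: [0.923, -0.012, -0.007, 0.384]
contact_force: [0.6, -0.5, -1.8]
opening: 0.65
time: 8.6
eef_pos: [0.5486, 0.0026, 0.0846]
tcp_rot: [0.923, -0.012, -0.007, 0.384]
contact_force: [-0.2, -0.3, -1.2]
opening: 0.647
cup [0.54908076 0.01444978 0.08103958] [-3.29635469e-03  8.16342853e-04 -9.99994234e-01] mouth [0.54894891 0.01448243 0.04103981]
```

View pics/c_sceneo.png

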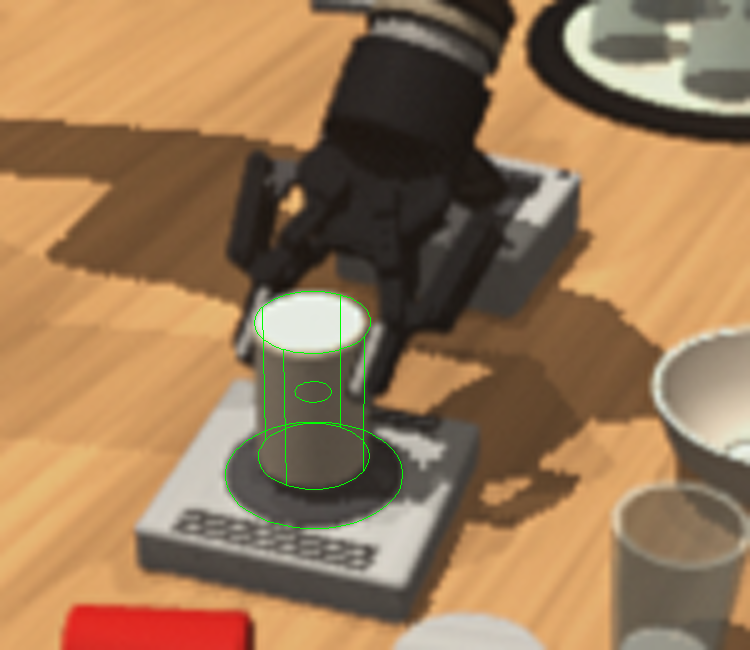

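View pics/c_topo.png

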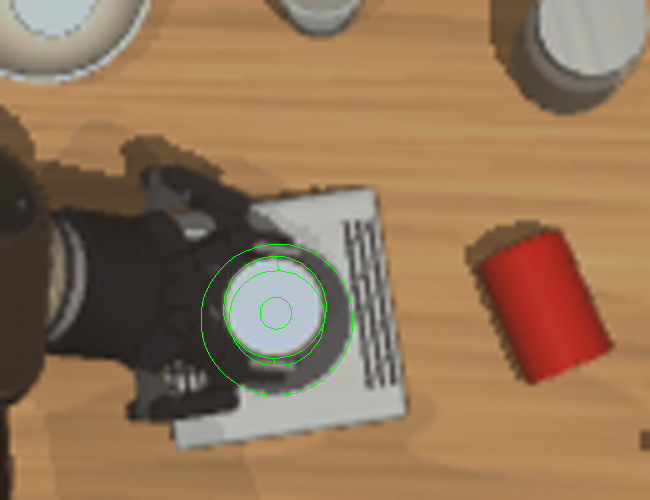

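```bash
python3 -m crank '0 -3 3 0 0 0; 0 -2 3 0 0 0; 0 0 0 0 0 0'; python3 -m crank '0 -1 1 0 0 0; 0 0 0 0 0 0'; python3 -m crank '0 -1 1 0 0 0; 0 0 0 0 0 0'
```

```text
time: 9.12
eef_pos: [0.5489, 0.0019, 0.0777]
tcp_rot: [0.923, -0.012, -0.007, 0.384]
contact_force: [-0.5, -0.1, -2.9]
opening: 0.651
time: 9.38
eef_pos: [0.5492, 0.0019, 0.0767]
tcp_rot: [0.923, -0.012, -0.006, 0.384]
contact_force: [0.3, -0.5, -1.8]
opening: 0.648
time: 9.62
eef_pos: [0.5495, 0.0019, 0.0757]
tcp_rot: [0.923, -0.012, -0.006, 0.384]
contact_force: [-0.5, -0.0, 0.0]
opening: 0.65
```

```bash
python3 -m crank '0 -0.7 0.7 0 0 0; 0 0 0 0 0 0'; python3 -m crank '0 -0.5 0.5 0 0 0; 0 0 0 0 0 0'
```

```text
time: 9.88
eef_pos: [0.5495, 0.0018, 0.0756]
tcp_rot: [0.923, -0.012, -0.006, 0.385]
contact_force: [-1.9, 0.8, 5.7]
opening: 0.65
time: 10.12
eef_pos: [0.5496, 0.0018, 0.0756]
tcp_rot: [0.923, -0.012, -0.006, 0.385]
contact_force: [-2.1, 1.7, 7.3]
opening: 0.651
```

```bash
python3 -m crank '0 0.5 -0.5 0 0 0; 0 0 0 0 0 0; 0 0 0 0 0 0'; python3 -m crank '0 0 0 0 0 0; 0 0 0 0 0 0; 0 0 0 0 0 0' 0.4;python3 -m crank '0 0 0 0 0 0; 0 0 0 0 0 0; 0 0 0 0 0 0;0 0 0 0 0 0' 1; python3 look.py d
```

```text
time: 10.5
eef_pos: [0.5496, 0.0018, 0.0756]
tcp_rot: [0.923, -0.012, -0.006, 0.385]
contact_force: [-1.3, 0.8, 5.4]
opening: 0.65
time: 10.88
eef_pos: [0.5495, 0.002, 0.0741]
tcp_rot: [0.923, -0.012, -0.006, 0.384]
contact_force: [0.7, 0.3, 0.6]
opening: 0.704
time: 11.38
eef_pos: [0.5492, 0.0019, 0.0742]
tcp_rot: [0.923, -0.012, -0.006, 0.384]
contact_force: [0.1, -0.1, 0.0]
opening: 1.002
cup [0.54969586 0.0138226  0.07065407] [-0.00112215  0.0010697  -0.9999988 ] mouth [0.54965097 0.01386539 0.03065412]
```

View pics/d_sceneo.png

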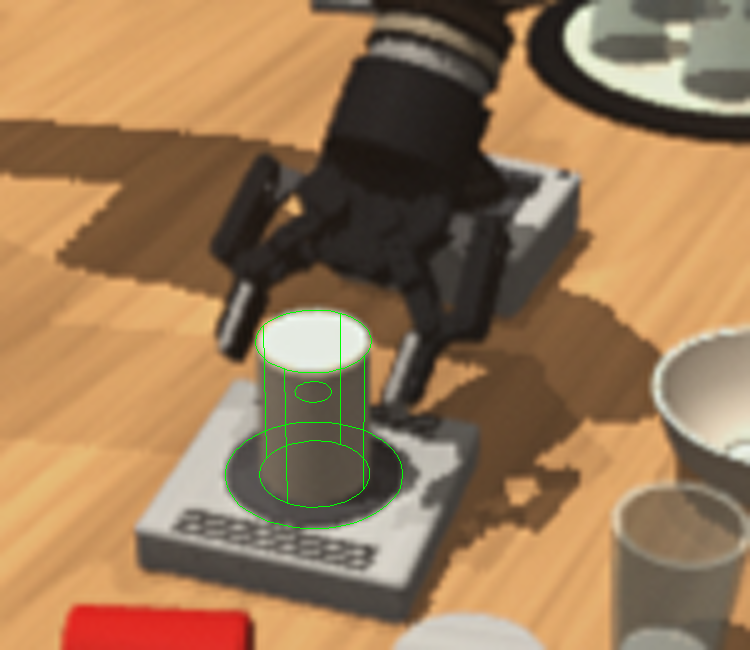

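View pics/d_wristo.png

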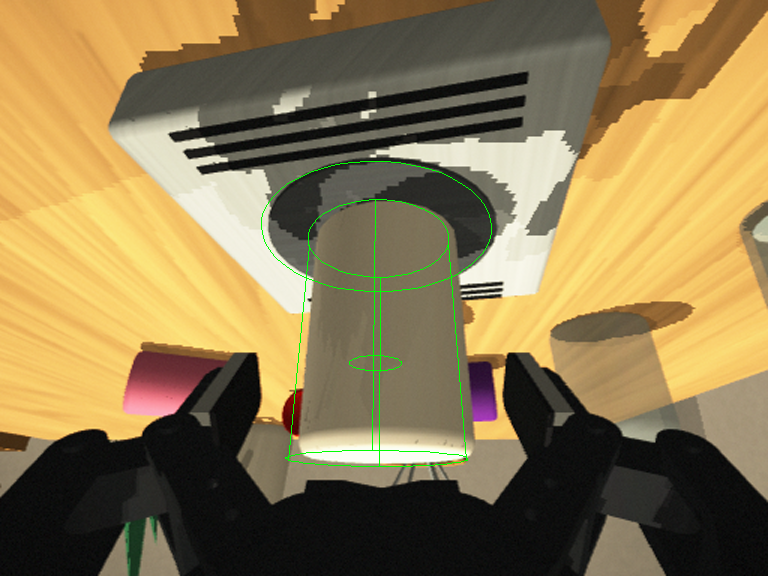

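```bash
python3 -m crank '0 0 -12 0 0 0; 0 0 -20 0 0 0; 0 0 -28 0 0 0; 0 0 -28 0 0 0; 0 0 -22 0 0 0'
python3 - <<'E'
from kin import *
y=.06; d=np.array([np.sin(y),-np.cos(y),0]); K=np.array([.502,.289,0])
r=rot([0,0,-1],[np.cos(y),np.sin(y),0])
p,_=pose(); p=p+[0,0,.12]
plan(p,pose()[1],4)
st=(p,pose()[1]); t=K-.045*d; t[2]=.28
for z in(.28,.135):
    t[2]=z; print(t,ik(t,r,[.4,.3,1.6,0,1.2,.3]))
t[2]=.28; plan(t,r,10,st)
E
```

```text
time: 12.15
eef_pos: [0.5521, 0.0818, 0.154]
tcp_rot: [0.923, -0.012, -0.005, 0.384]
contact_force: [1.1, -0.2, 0.1]
opening: 0.997
|w|deg 0.0 |d| 30.000000000000007
0 21 -21 0.000 0.000 0.000; 0 21 -21 0.000 0.000 0.000; 0 21 -21 0.000 0.000 0.000; 0 21 -21 0.000 0.000 0.000
[0.49930162 0.33391902 0.28      ] (array([ 4.20184137e-01,  9.00810553e-02,  1.71097300e+00, -7.63002104e-10,
        1.34053860e+00,  3.60184137e-01]), np.float64(1.5435502970388915e-09))
[0.49930162 0.33391902 0.135     ] (array([ 4.20184136e-01,  2.21316305e-01,  1.83836325e+00, -2.61544982e-12,
        1.08191310e+00,  3.60184136e-01]), np.float64(3.663826329041464e-12))
|w|deg 4.540198576500804 |d| 25.770959235835416
-6 -17 -18 0.079 0.003 -0.008; -6 -19 -17 0.079 0.003 -0.008; -6 -20 -15 0.079 0.003 -0.008; -5 -21 -14 0.079 0.003 -0.008; -5 -22 -12 0.079 0.003 -0.008
-5 -23 -10 0.079 0.003 -0.008; -5 -24 -8 0.079 0.003 -0.008; -4 -25 -6 0.079 0.003 -0.008; -4 -25 -5 0.079 0.003 -0.008; -4 -25 -3 0.079 0.003 -0.008
```

```bash
python3 -m crank '0 21 -21 0 0 0; 0 21 -21 0 0 0; 0 21 -21 0 0 0; 0 21 -21 0 0 0' -1
python3 -m crank '-6 -17 -18 0.079 0.003 -0.008; -6 -19 -17 0.079 0.003 -0.008; -6 -20 -15 0.079 0.003 -0.008; -5 -21 -14 0.079 0.003 -0.008; -5 -22 -12 0.079 0.003 -0.008'
python3 -m crank '-5 -23 -10 0.079 0.003 -0.008; -5 -24 -8 0.079 0.003 -0.008; -4 -25 -6 0.079 0.003 -0.008; -4 -25 -5 0.079 0.003 -0.008; -4 -25 -3 0.079 0.003 -0.008'
python3 -m crank '0 0 0 0 0 0'
python3 - <<'E'
from kin import *; from ov import *
y=.06; d=np.array([np.sin(y),-np.cos(y),0]); K=np.array([.502,.289,0])
r=rot([0,0,-1],[np.cos(y),np.sin(y),0]); t=K-.045*d; t[2]=.137
plan(t,r,5)
L=models((.549,.0145),.16,(.4834,-.2712),1.391,(.502,.289),.06)
L=L[:2]+[circ(np.array([.5495,.014,.11]),.028)]+L[-3:]+[circ(np.array([.502,.289,.17]),.01)]
for c,box,k in(('scene',(180,90,190,150),4),('top',(100,130,190,110),4),('wrist',(0,0,512,384),1.5)):
    C=cam(c);f=f'pics/e_{c}.png'; cv2.imwrite(f,optics.read_camera(c)[:,:,::-1]); overlay(f,c,L,box,k,f'pics/e_{c}o.png',C)
E
```

```text
time: 12.65
eef_pos: [0.5516, 0.081, 0.2723]
tcp_rot: [0.923, -0.012, -0.006, 0.384]
contact_force: [-0.4, 0.1, 0.3]
opening: 0.142
time: 13.28
eef_pos: [0.5248, 0.2077, 0.2747]
tcp_rot: [0.981, 0.009, -0.004, 0.194]
contact_force: [-0.4, -0.3, -0.6]
opening: 0.0
time: 13.9
eef_pos: [0.4987, 0.3336, 0.2777]
tcp_rot: [1.0, 0.029, -0.003, -0.002]
contact_force: [-0.2, -0.3, -0.8]
opening: 0.006
time: 14.02
eef_pos: [0.4988, 0.3328, 0.2777]
tcp_rot: [1.0, 0.029, -0.002, -0.001]
contact_force: [0.2, -0.7, -0.4]
opening: 0.0
|w|deg 0.06084613110121336 |d| 28.13672353426904
0 -0 28 -0.000 0.001 -0.000; 0 -0 28 -0.000 0.001 -0.000; 0 -0 28 -0.000 0.001 -0.000; 0 -0 28 -0.000 0.001 -0.000; 0 -0 28 -0.000 0.001 -0.000
```

View pics/e_sceneo.png

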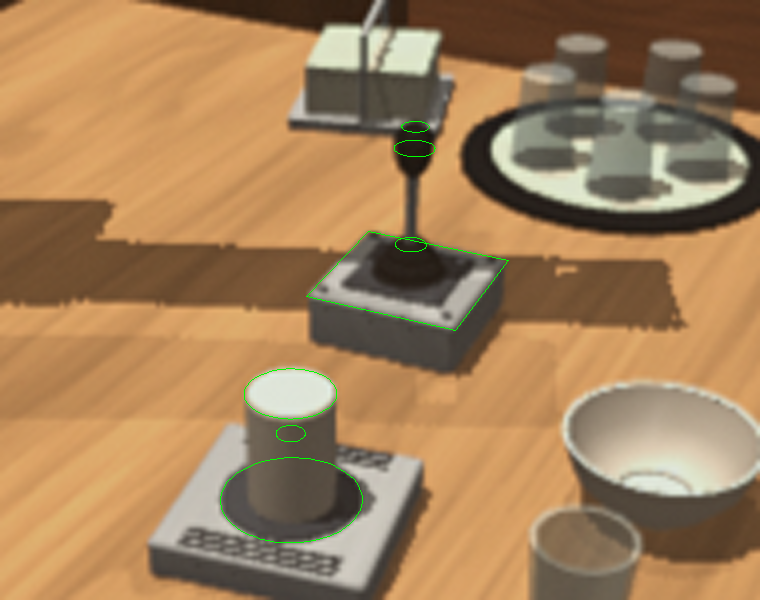

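View pics/e_topo.png

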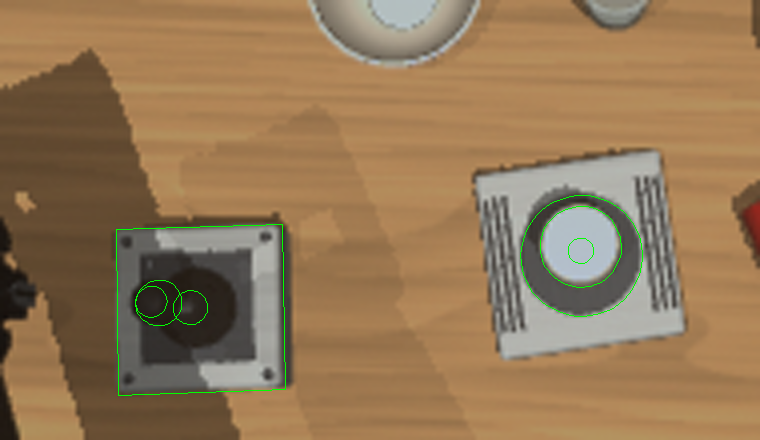

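View pics/e_wristo.png

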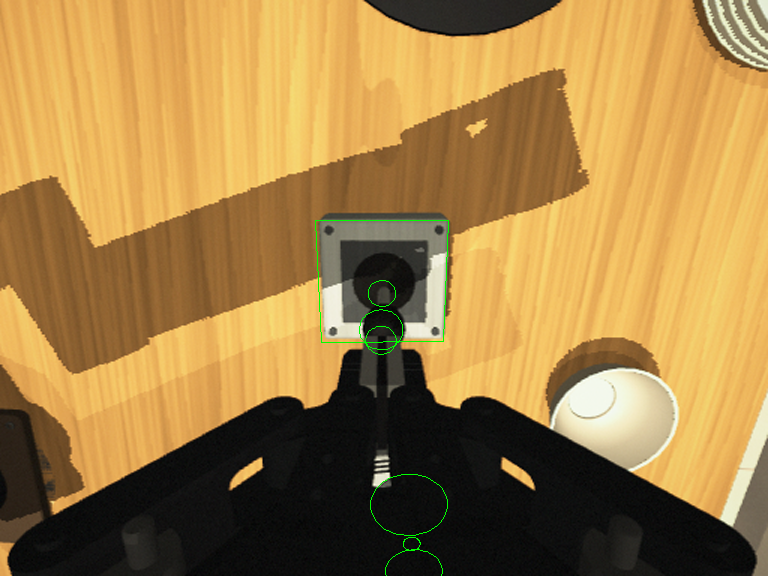

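```bash
python3 -m crank '0 0 28 0 0.001 0; 0 0 28 0 0.001 0; 0 0 28 0 0.001 0; 0 0 28 0 0.001 0; 0 0 28 0 0 0'
python3 -m crank '0 0 0 0 0 0'
python3 - <<'E'
from kin import *; from ov import *
np.set_printoptions(precision=4,suppress=True)
y=.06; r=rot([0,0,-1],[np.cos(y),np.sin(y),0]); p,q=pose(); print(p,(q.inv()*r).as_rotvec(), q.inv().apply(np.array([.502,.289,.153])-p)*1000)
for c,box,k in(('scene',(230,90,110,100),5),('wrist',(0,0,512,384),1.5)):
    C=cam(c);f=f'pics/f_{c}.png'; cv2.imwrite(f,optics.read_camera(c)[:,:,::-1]); overlay(f,c,[circ(np.array([.502,.289,.153]),.015)],box,k,f'pics/f_{c}o.png',C)
E
```

```text
time: 14.8
eef_pos: [0.499, 0.3319, 0.1359]
tcp_rot: [1.0, 0.028, -0.001, -0.0]
contact_force: [-0.1, 0.0, -0.5]
opening: 0.002
time: 14.92
eef_pos: [0.4972, 0.3311, 0.1339]
tcp_rot: [1.0, 0.028, -0.004, 0.001]
contact_force: [-0.1, -0.2, -0.0]
opening: 0.006
[0.4972 0.3311 0.1339] [ 0.0009  0.0072 -0.0042] [  2.3457  42.3686 -19.1106]
```

View pics/f_sceneo.png

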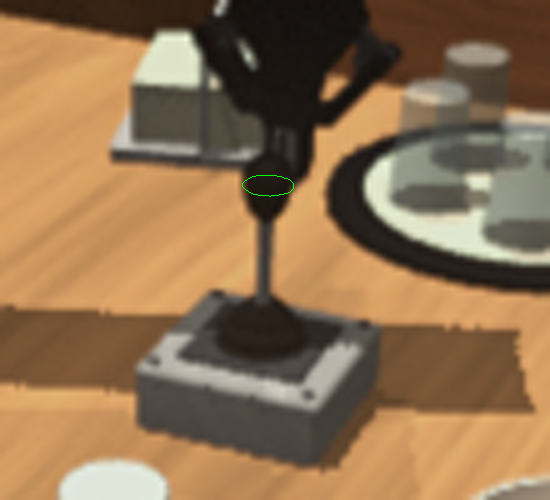

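View pics/f_wristo.png

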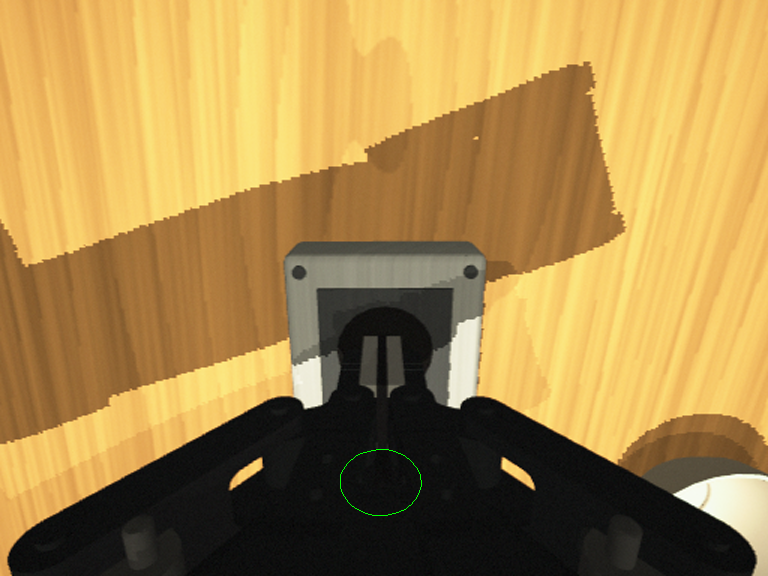

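```bash
python3 -m crank '2 0 -3 0 0.007 -0.004; 0 6 0 0 0 0; 0 6 0 0 0 0; 0 0 0 0 0 0'
python3 - <<'E'
from kin import *
np.set_printoptions(precision=4,suppress=True)
y=.06; r=rot([0,0,-1],[np.cos(y),np.sin(y),0]); p,q=pose(); print(p,(q.inv()*r).as_rotvec(), q.inv().apply(np.array([.502,.289,.153])-p)*1000)
E
```

```text
time: 15.52
eef_pos: [0.5017, 0.32, 0.14]
tcp_rot: [1.0, 0.03, 0.003, -0.001]
contact_force: [0.4, 0.1, -0.1]
opening: 0.005
[0.5017 0.32   0.14  ] [-0.002  -0.0061 -0.0007] [ -1.4512  30.9237 -13.044 ]
```

```bash
python3 -m crank '-1 8 3 0 -0.005 0; 0 10 1 0 0 0; 0 10 0 0 0 0; 0 9 0 0 0 0'; python3 -m crank '0 6 0 0 0 0'
python3 - <<'E'
from ov import *
np.set_printoptions(precision=4,suppress=True)
y=.06; r=rot([0,0,-1],[np.cos(y),np.sin(y),0]); p,q=pose(); print(p,(q.inv()*r).as_rotvec(), q.inv().apply(np.array([.502,.289,.153])-p)*1000)
cv2.imwrite('pics/g_scene.png',optics.read_camera('scene')[:,:,::-1]); 
a=.42; d=np.array([np.sin(y),-np.cos(y),0]); K=np.array([.502,.289,.055])+.098*(np.sin(a)*d+np.cos(a)*np.array([0,0,1]))
overlay('pics/g_scene.png','scene',[circ(K,.015)],(230,90,110,100),6,'pics/g_sceneo.png')
E
```

```text
time: 16.02
eef_pos: [0.5022, 0.2836, 0.1349]
tcp_rot: [1.0, 0.03, -0.0, -0.002]
contact_force: [-1.5, 5.8, -3.0]
opening: -0.001
time: 16.15
eef_pos: [0.5027, 0.2779, 0.1351]
tcp_rot: [1.0, 0.029, -0.0, -0.002]
contact_force: [-0.5, 7.1, -1.4]
opening: -0.003
[0.5027 0.2779 0.1351] [-0.0048  0.     -0.0011] [  0.0011 -11.2064 -17.8706]
```

View pics/g_sceneo.png

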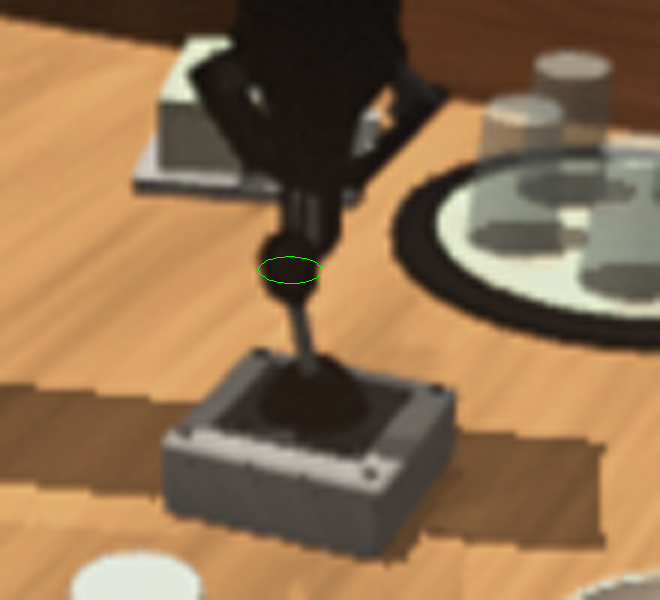

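```bash
python3 -m crank '0 2 0 0 0 0; 0 1 0 0 0 0'; python3 -m crank '0 1 0 0 0 0; 0 0 0 0 0 0'
python3 - <<'E'
from ov import *
cv2.imwrite('pics/h_scene.png',optics.read_camera('scene')[:,:,::-1]); cv2.imwrite('pics/h_top.png',optics.read_camera('top')[:,:,::-1]); 
y=.06;a=.42; d=np.array([np.sin(y),-np.cos(y),0]); K=np.array([.502,.289,.055])+.098*(np.sin(a)*d+np.cos(a)*np.array([0,0,1]))
overlay('pics/h_scene.png','scene',[circ(K,.015)],(230,90,110,100),6,'pics/h_sceneo.png')
overlay('pics/h_top.png','top',[circ(K,.015)],(100,130,190,110),4,'pics/h_topo.png')
E
```

```text
time: 16.45
eef_pos: [0.5027, 0.2762, 0.1352]
tcp_rot: [1.0, 0.029, 0.0, -0.004]
contact_force: [-0.6, 10.2, -3.1]
opening: 0.005
time: 16.7
eef_pos: [0.5026, 0.2759, 0.1351]
tcp_rot: [1.0, 0.029, 0.0, -0.004]
contact_force: [-0.5, 11.8, -3.8]
opening: -0.002
```

View pics/h_sceneo.png

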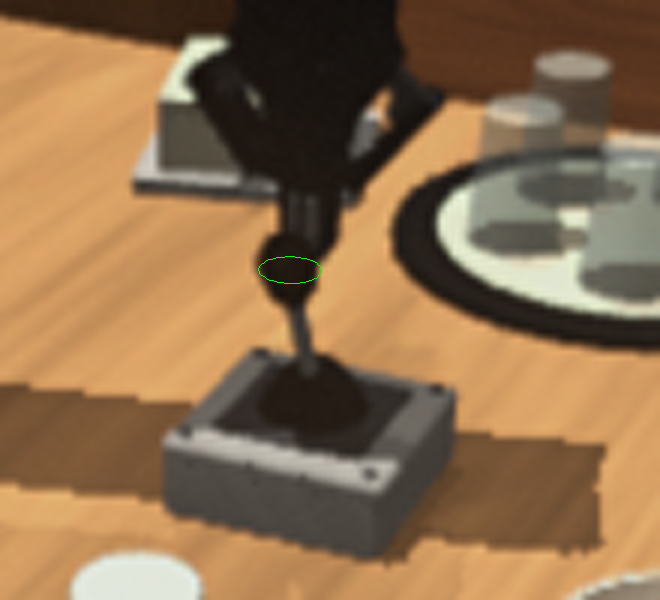

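View pics/h_topo.png

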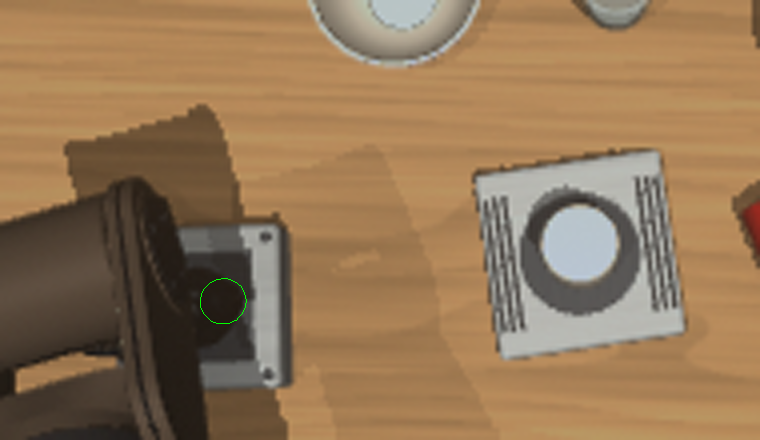

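```bash
python3 -m crank '0 0 0 0 0 0; 0 0 0 0 0 0; 0 0 0 0 0 0; 0 0 0 0 0 0; 0 0 0 0 0 0' | egrep 'time|pos|force'; python3 -m crank '0 0 0 0 0 0; 0 0 0 0 0 0; 0 0 0 0 0 0; 0 0 0 0 0 0; 0 0 0 0 0 0' | egrep 'time|pos|force'; python3 -m crank '0 0 0 0 0 0; 0 0 0 0 0 0; 0 0 0 0 0 0; 0 0 0 0 0 0'| egrep 'time|pos|force'; python3 -m crank '0 -10 0 0 0 0; 0 -14 0 0 0 0; 0 -14 0 0 0 0; 0 -14 0 0 0 0; 0 -14 0 0 0 0'; python3 -m crank '0 -6 0 0 0 0; 0 -4 -20 0 0 0; 0 0 -40 0 0 0; 0 0 -40 0 0 0; 0 0 -20 0 0 0'
python3 - <<'E'
from ov import *
L=models((.549,.0145),.16,(.4834,-.2712),1.391,(.502,.289),.06)
L=L[:2]+[circ(np.array([.5495,.014,.11]),.028)]+L[-3:]
for c,box,k in(('scene',(180,90,190,190),4),('top',(100,80,230,150),3)):
    C=cam(c);f=f'pics/i_{c}.png'; cv2.imwrite(f,optics.read_camera(c)[:,:,::-1]); overlay(f,c,L,box,k,f'pics/i_{c}o.png',C)
    a=cv2.imread(f'pics/{c}0.png').astype(int);
    for t in('bowl','jar','tumbler'): print(c,t,[(round(e['p'],2),round(e['xy'][0]*512),round(e['xy'][1]*384)) for e in optics.recognise(c,t)[:1]])
E
```

```text
time: 17.42
eef_pos: [0.5027, 0.2759, 0.1351]
contact_force: [0.0, 10.9, -4.6]
time: 18.05
eef_pos: [0.5027, 0.2759, 0.1351]
contact_force: [0.0, 10.7, -3.5]
time: 18.55
eef_pos: [0.5026, 0.2759, 0.1351]
contact_force: [0.1, 11.1, -3.6]
time: 19.18
eef_pos: [0.4991, 0.3399, 0.1352]
tcp_rot: [1.0, 0.03, -0.0, -0.0]
contact_force: [-0.1, -0.2, 0.3]
opening: -0.0
time: 19.8
eef_pos: [0.5, 0.3496, 0.2605]
tcp_rot: [1.0, 0.03, 0.003, -0.002]
contact_force: [0.4, -0.3, -0.0]
opening: -0.0
scene bowl [(0.74, 345, 203)]
scene jar [(0.76, 283, 274)]
scene tumbler [(0.91, 328, 237)]
top bowl [(0.78, 197, 124)]
top jar [(0.97, 307, 138)]
top tumbler [(0.88, 254, 122)]
```

View pics/i_sceneo.png

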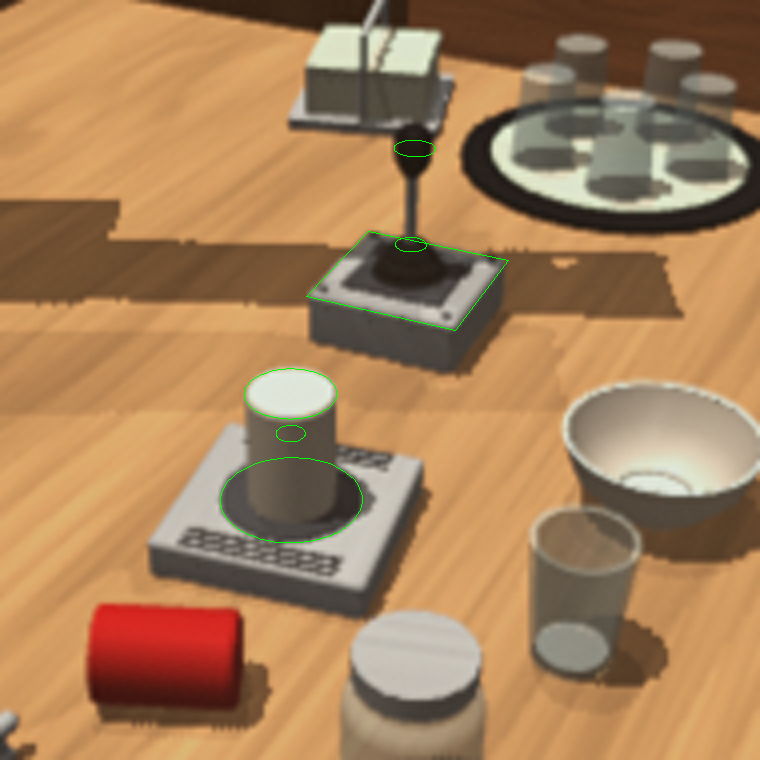

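View pics/i_topo.png

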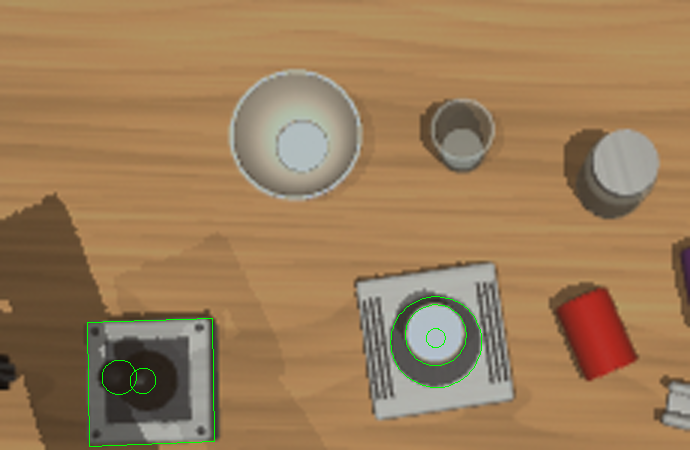

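```bash
python3 -m crank '0 0 0 0 0 0; 0 0 0 0 0 0; 0 0 0 0 0 0'; python3 -c "
from plant import ctrl; print(ctrl.sign_off())"
```

```text
time: 20.58
eef_pos: [0.4988, 0.3492, 0.2557]
tcp_rot: [1.0, 0.03, 0.0, -0.001]
contact_force: [-0.5, -0.0, -0.1]
opening: -0.001
the job is handed in; nothing more can be done
None
```

I rinsed the cup as asked and handed the job in at 20.6 s, within the 67 s limit.

- **Cup:** I gripped it near its closed end with the gripper tilted, turned it mouth down and lowered it over the post. I pressed to about 7 N on contact with the plate, then let go. It sank about 1.5 mm with the fingers as they opened. Afterwards both fixed cameras showed it upright and centred on the plate.
- **Joystick:** With the cup in place, I pushed the knob towards the rinser (the console's −y side) with the shut fingers until it stopped moving. I held it at about 11 N for roughly 2.4 s, then backed off. The exact moment it reached the stop is uncertain by about 0.1 to 0.2 s.
- **Last checks:** The pictures showed the stick back at centre and the cup still seated. The bowl, jar and tumbler were unmoved within 1–3 pixels of detector noise. At hand-in the gripper was touching nothing, with the force reading about 0.5 N.
- **Disagreements:** The wrist camera's overlays were a few pixels (2–5 mm) off sideways from the other two cameras. I went by the fixed cameras and the contact forces. The sideways force while holding was near zero, but the forward tilt of the stick was not measured directly.

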